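# Free the projector remote from under the disc cases

## Robot

A 7-joint arm with a two-finger parallel gripper is mounted at the origin on the work surface. World frame = base frame: x ahead of the robot, y to its left, z up, the work surface at z = 0. Lengths are in m, angles in rad, forces in N, time in s.
With the tool pointing down it reaches from about 0.425 to 0.875 m from the base axis. Payload 8.4 kg.
Tool frame: the origin (TCP) lies on the centre line of the jaws, within the pads' length; the fingertips stand 11 mm ahead of it and the grasp point (between the pads) lies 8 mm behind it; z points along the fingers, y is the line along which they close (so a half turn about z gives the same grasp; the last joint's range is limited). The gripper opens to 85 mm and grips with 20 to 120 N. Pads are 22 mm wide; open, the fingers measure 114 mm over their backs; the gripper's body (76 mm by 85 mm) begins 54 mm behind the grasp point. The pads swing forward as they close: fully open they stand 13 mm farther back than shut.
Start: joints at [1.116, 0.333, 0.04, 1.465, -0.013, 1.343, -0.059], TCP at [0.226, -0.609, 0.242] pointing down, gripper open.
Joint ranges: [-2.58, 2.58], [-0.38, 2.09], [-1.3, 1.39], [0.25, 2.4], [-1.5, 4.64], [0.08, 2.09], [-2.65, 2.65]. Speed limits (rad/s): [2.22, 2.22, 2.79, 2.79, 3.14, 3.14, 3.14].

## Interface

Orientations are given as [roll, pitch, yaw] about the fixed x, y, z axes, in that order (R = Rz(yaw) Ry(pitch) Rx(roll)).
In Python, from plant import manip gives the robot as it stands.
- The arm moves only by the tool apply_moves, never from a script. Its argument "plan" is a list that holds one entry, the list of rows, each a list of 6 numbers: the shift along the tool's x, y, z in units of 25 mm (1.0 is 25 mm), then the turn, a rotation vector about the tool's x, y, z in units of 6 degrees (1.0 is 6 degrees). A call has 1 to 5 rows; each row shifts and turns the commanded pose from where the row before left it, along the tool's axes as they then stand; what a row does not reach is not made up. A row lasts 1/12 s, in which the tool goes at most 41.7 mm and 7.16 degrees, less where a joint would pass 70% of its speed; a pose out of reach is approached as far as the arm can. A call is refused whole if a number of a shift passes 1 or a number of a turn 1, either way. A call with a gripper value outside its range is refused whole. "jaw" is the finger opening in mm, from 0 to 85.4, set as the call begins (left out, the last holds). The fingers move at their own pace and stop on an object; "newtons" is the grip in N (left out, the last holds). Time passes only in rows, so rows that do not move let the fingers close. It gives the time, the measured TCP pose, the force, the opening and the grip force at its end, in the units of the state.
- manip.sense(): the state, without advancing time (a new reading comes with each control period).
- manip.capture(name): name is "scene" or "side" or "wrist"; returns a dict with "img" (400x640x3 uint8, red, green, blue), "z_map" (400x640 float32, m along the optical axis (not along the pixel's ray), 0 where there is no reading), "fx", "fy", "cx", "cy" (pixels), "position" and "rotation" of the camera in the world; the wrist camera has in their place "mount" (4x4, takes a point from camera to tool coordinates, whose origin is the TCP and whose axes are the flange's). Camera axes: x right, y up, looking along -z (the intrinsics and any distortion apply to the point x, -y, -z); pixel columns grow to the right and rows downward; lengths in m; the calibration is good to about 2 mm. The wrist camera is an equidistant fisheye: a pixel r from the principal point sees the ray r / f radians off the axis. A picture is of the moment at which its call begins: read the wrist's pose just before it.
- manip.sign_off(): hands the job in; it is judged then, once.
Trained networks look in the newest picture that a camera, given by its name, has taken for a name from the list of things; names that differ only in an ending like _2 or _b are one class to them, and where a whole thing is asked for, a point or a joint stands for the part that bears it (a point fixed in the world has none). Each returns a list of dicts, best first, with "p" (0 to 1); they miss things now and then, are a little off and sometimes report something else, mostly with a low value. They report only what shows in the picture. A call takes as long as a camera call. They do not tell look-alikes from the thing itself.
- manip.spot_in(query, camera): "xyz" ([x, y, z] in m, in the coordinates of the camera as it stood for that picture, good to about 4 mm: the middle of the surface that is visible of it).
The state is a dict: "clock": time; "q": joint angles; "qd": joint speeds; "joint_torque": joint torques, N m; "position": TCP position; "tool_rot": TCP orientation; "wrist_force": force on the tool from outside, world axes, zero at the start; "moment": the same for the moment, N m; "opening": opening from 0.0 (shut) to 1.0 (fully open); "gripper_force": force on a finger pad.
Only numpy, scipy, OpenCV 4.12 (cv2) and the standard library are available. Lean on these libraries where they do the work, as an engineer would, in place of code of your own. Each camera call takes 0.05 s, during which the arm holds its last target. There are 200 camera calls.

## Task

The white projector remote has ended up under a stack of two disc cases on one of the two case stands. Slide it out from under them, between the stand's two front posts, letting the cases settle flat in their stack on the stand without lifting or toppling them. Then set the remote down, not dropped, lying wholly on the black mat in the middle, lengthwise, buttons up, and let go; either end may point forward.

Things in the scene. Friction and masses are not known exactly. Their poses are not given: they have to be found in the camera images.
- remote_white: White bar 160 (its x) x 40 (y) x 13 mm high, 80 g, dark keys on top. Origin: centre of its underside; z up. It lies on a stand's 8 mm thick base, under the cases. Its -x end, towards the robot, sticks out about 60 mm past the stand's two front posts, 8 mm above the table. Pulled along its own -x it passes freely between the posts; clear of them and the cases after 105 mm.
- case_low: Blue-edged, black-covered disc case, flat closed plastic box 125 (its x) x 142 (its y) x 12 mm high, about 90 g, lying on the white remote, 1 to 5 mm behind the posts (10 mm thick, 56 mm high, 104 mm apart between centres), which hold it back; it drops 13 mm onto the stand when the remote is out. Origin: centre of its underside; z up.
- case_top: Red-edged, white-covered disc case, flat closed plastic box 125 (its x) x 142 (its y) x 12 mm high, about 90 g, lying squarely on the blue case, its top at first 45 mm above the table, held back by the same posts. The stand is dark wood, fixed, 156 mm deep x 170 mm wide. Origin: centre of its underside; z up.
- mat: Black rubber mat fixed to the table, 200 (its x) x 80 (its y) x 4 mm high, between the two stands. Origin: centre of its underside; x along its length, z up.
Not all that is in view belongs to the job. Of the things shaped like the case_low, the blue one is meant.

How it is judged:
At the end, for the whole second after the job is handed in: The white remote lies still, flat, buttons up on the mat: centre within 25 mm of the mat's along and across, lengthwise within 17 degrees either way round. Both cases lie flat (6 degrees), still, stacked on the stand, each within 30 mm of its start (13 mm drop included) (x of remote_white in the frame of mat between -0.025 and 0.025 m and y of remote_white in the frame of mat between -0.025 and 0.025 m and z of remote_white in the frame of mat below 0.01 m and angle between the x axis of remote_white and the x axis of mat, either way round below 0.3 rad and angle between each of remote_white, case_low, case_top's own z axis and vertical below 0.1 rad and linear speed of each of remote_white, case_low, case_top below 0.03 m/s and distance of each of case_low, case_top from where it was at the start of the episode below 0.03 m); the robot touches nothing.
It fails at once if a disc case of the stack is toppled (tipped over 30 degrees) (angle between any of case_low, case_top's own z axis and vertical above 0.52 rad).
It fails at once if a disc case of the stack is lifted (its underside centre more than 15 mm above its starting height) (height (world z) of case_low above 0.036 m or height (world z) of case_top above 0.048 m).
It fails at once if the remote is dropped or thrown (faster than 0.8 m/s while out of the fingers) (linear speed of remote_white above 0.8 m/s and contact force between the fingers and remote_white below 0.05 N).
It also fails if it takes over 38 s, if anything falls off the work surface, if the arm or the gripper's body presses on something with over 40 N, if the wrist force passes 120 N, or if a joint passes its speed limit or range.

## Working session

There is one attempt and no reset: what is moved stays moved. The work goes in short steps, Python scripts to look and compute and a tool call to move; the robot and the scene stay as the last step left them, time stands still between calls to the robot, and variables do not carry over. Pictures are saved under pics/ and viewed, at most 10 in all, crops included, and the job is handed in when it is done.

Besides the shell and the picture viewer there is one more tool, called after "Emit:" as a command line: name --argument value ..., lists and objects as JSON in quotes. apply_moves: Moves the arm, as the interface text tells. Its arguments: {"type":"object","properties":{"plan":{"type":"array"},"jaw":{"type":"number"},"newtons":{"type":"number"}},"required":["plan"]}

```bash
ls; mkdir -p pics; cat > h.py <<'E'
import numpy as np, cv2
from plant import manip
from scipy.spatial.transform import Rotation as R
def world(c,u,v,z=None):
    # pixel -> world with depth map
    z=c["z_map"][int(v),int(u)] if z is None else z
    p=np.array([(u-c["cx"])/c["fx"]*z,-(v-c["cy"])/c["fy"]*z,-z])
    return np.array(c["rotation"])@p+np.array(c["position"])
def cloud(c):
    v,u=np.mgrid[0:400,0:640]; z=c["z_map"]
    p=np.stack([(u-c["cx"])/c["fx"]*z,-(v-c["cy"])/c["fy"]*z,-z],-1)
    return p@np.array(c["rotation"]).T+np.array(c["position"])
def save(c,n): cv2.imwrite("pics/"+n,cv2.cvtColor(c["img"],cv2.COLOR_RGB2BGR))
E
python3 - <<'E'
from h import *
s=manip.sense(); print(s["position"],s["tool_rot"],s["opening"],s["clock"])
for n in("scene","side"):
    c=manip.capture(n); save(c,n+"0.png"); print(n,{k:c[k] for k in c if k not in("img","z_map")})
    np.savez(n+"0.npz",**c)
    for q in("remote_white","case_low","case_top","mat"):
        for d in manip.spot_in(q,n)[:3]:
            p=np.array(d["xyz"]); w=np.array(c["rotation"])@p+c["position"]
            print(q,round(d["p"],2),w.round(3),(c["cx"]-c["fx"]*p[0]/p[2]).round(),(c["cy"]+c["fy"]*p[1]/p[2]).round())
E
```

```text
pics
[ 0.22625471 -0.60888276  0.24142995] [-3.13997334e+00  9.87915479e-05  3.55807276e-01] 1.001451778321684 0.0
scene {'fx': 390.8153168254612, 'fy': 390.8153168254612, 'cx': 317.3270638238229, 'cy': 202.24365523150627, 'position': array([ 1.03320541, -0.42375444,  0.61895484]), 'rotation': array([ 0.84859368, -0.01552309,  1.02928439])}
remote_white 0.95 [ 0.172 -1.285 -0.242] 269.0 265.0
case_low 0.98 [-0.216 -1.673 -0.63 ] 144.0 212.0
case_low 0.9 [-0.076 -1.533 -0.49 ] 261.0 187.0
case_low 0.72 [ 0.351 -1.106 -0.064] 290.0 346.0
case_top 0.56 [ 0.318 -1.139 -0.096] 294.0 306.0
mat 0.59 [ 0.195 -1.262 -0.219] 352.0 225.0
side {'fx': 492.7688311067042, 'fy': 492.7688311067042, 'cx': 319.84342113972065, 'cy': 197.43175242927776, 'position': array([-0.28862152,  0.75312894,  0.90559263]), 'rotation': array([ 0.93624161, -0.00950731, -2.3845921 ])}
remote_white 0.67 [3.521 4.563 4.716] 334.0 178.0
case_low 0.83 [2.568 3.61  3.763] 303.0 283.0
case_low 0.77 [3.155 4.197 4.349] 379.0 229.0
case_low 0.58 [3.696 4.738 4.89 ] 441.0 194.0
case_top 0.57 [3.546 4.588 4.74 ] 310.0 159.0
mat 0.61 [3.069 4.11  4.263] 296.0 219.0
```

```bash
sed -i 's/np.array(c\["rotation"\])/R.from_euler("xyz",c["rotation"]).as_matrix()/' h.py
python3 - <<'E'
from h import *
pts={"scene":dict(remote=(269,265),cA=(144,212),cB=(261,187),cC=(290,346),top=(294,306),mat=(352,225)),"side":dict(remote=(334,178),cA=(303,283),cB=(379,229),cC=(441,194),top=(310,159),mat=(296,219))}
for n in pts:
    c=dict(np.load(n+"0.npz")); 
    for k,(u,v) in pts[n].items(): print(n,k,world(c,u,v).round(3))
E
```

```text
scene remote [ 0.569 -0.244  0.023]
scene cA [ 0.283 -0.417  0.014]
scene cB [ 0.331 -0.151  0.013]
scene cC [ 0.74  -0.288  0.026]
scene top [ 0.689 -0.253  0.045]
scene mat [ 0.544 -0.028  0.004]
side remote [ 0.571 -0.235  0.02 ]
side cA [0.322 0.155 0.015]
side cB [ 0.314 -0.14   0.014]
side cC [ 0.281 -0.409  0.013]
side top [ 0.674 -0.231  0.048]
side mat [ 0.525 -0.019  0.002]
```

View pics/scene0.png

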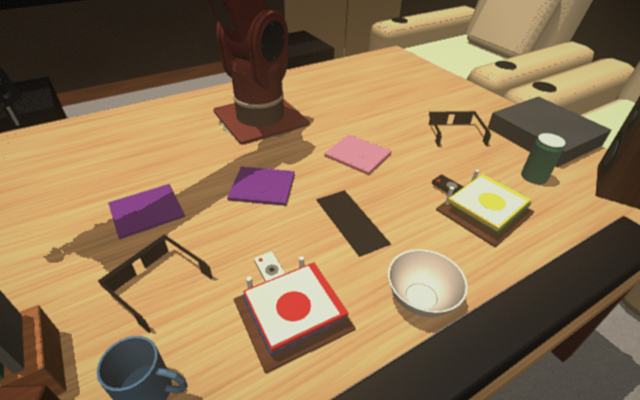

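View pics/side0.png

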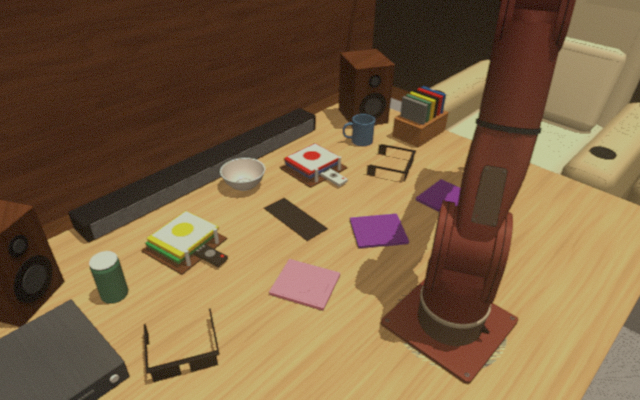

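The stack with the white remote is at scene (295,305), with the remote sticking out at (267,265). In the side view they're at (312,160) and (334,177). Look-alikes are the black remote at scene (443,183) under the yellow/green stack, and the purple and pink cases at (147,210), (262,185) and (358,153). The mat is at scene (352,222). I choose the white remote at (267,265) and check it in one close crop.

```bash
python3 - <<'E'
from h import *
c=dict(np.load("scene0.npz"))
im=cv2.cvtColor(c["img"],cv2.COLOR_RGB2BGR)[230:375,215:375]
cv2.imwrite("pics/crop.png",cv2.resize(im,None,fx=4,fy=4,interpolation=cv2.INTER_CUBIC))
def rect(P): 
    r=cv2.minAreaRect((P[:,:2]*1000).astype(np.float32)); return np.round(r[0],1),np.round(r[1],1),round(r[2],1)
for n in("scene","side"):
    c=dict(np.load(n+"0.npz")); W=cloud(c); I=c["img"].astype(int); val=I.max(-1); sat=val-I.min(-1)
    x,y,z=W[...,0],W[...,1],W[...,2]; ok=c["z_map"]>0
    def comp(m):
        k,l,s,_=cv2.connectedComponentsWithStats(m.astype(np.uint8)); j=1+s[1:,4].argmax(); return W[l==j]
    box=ok&(abs(x-.65)<.2)&(abs(y+.24)<.15)
    T=comp(box&(z>.038)&(z<.052)); print(n,"top",len(T),rect(T),np.median(T[:,2]))
    Rm=comp(box&(x<.60)&(abs(y+.24)<.05)&(z>.013)&(z<.03)&(val>110)&(sat<60)); print("remote",len(Rm),rect(Rm),np.median(Rm[:,2]))
    P=W[box&(z>.052)&(z<.08)]; print("posts",len(P)); 
    if len(P): 
        for s in(P[P[:,1]>-.24],P[P[:,1]<-.24]): print(s.mean(0).round(4) if len(s) else None, s[:,2].max() if len(s) else None)
    M=comp(ok&(abs(x-.53)<.2)&(abs(y+.03)<.15)&(val<75)&(z<.02)); print("mat",len(M),rect(M),np.median(M[:,2]))
    t=W[ok&(abs(x-.4)<.1)&(abs(y)<.05)&(sat>60)]; print("table z",np.median(t[:,2]))
c=manip.capture("wrist"); save(c,"wrist0.png"); print({k:c[k] for k in c if k not in("img","z_map")})
E
```

```text
scene top 5307 (array([ 674.9, -247. ]), array([142.6, 138.5]), 87.0) 0.04551163410763759
remote 496 (array([ 567.9, -243.9]), array([39.8, 64. ]), 87.2) 0.021219164394242596
posts 115
[ 0.7334 -0.1164  0.0581] 0.06264758759680089
[ 0.6057 -0.2988  0.0559] 0.05824633918416677
mat 1988 (array([530.8, -21.7]), array([ 76.3, 198. ]), 85.9) 0.004104308384523969
table z 7.65987094661913e-05
side top 973 (array([ 675.8, -244.6]), array([148.4, 146.2]), 86.4) 0.04661348639510765
remote 176 (array([ 567. , -240.1]), array([45. , 65.8]), 89.9) 0.02199559750427893
posts 34
[ 0.7169 -0.1421  0.0579] 0.06277275064790244
[ 0.6467 -0.2999  0.0551] 0.06082368107105651
mat 1015 (array([528.2, -17.3]), array([ 75.9, 195.1]), 85.1) 0.005214122280569167
table z 0.0009027676395830797
{'fx': 309.70691628693146, 'fy': 309.70691628693146, 'cx': 320.0113679640491, 'cy': 201.39330470835029, 'mount': array([[ 3.24663532e-04,  9.44492776e-01,  3.28532024e-01,
         8.52196796e-02],
       [ 9.99999659e-01, -5.70003820e-05, -8.24354863e-04,
        -4.69619778e-04],
       [-7.59870762e-04,  3.28532180e-01, -9.44492472e-01,
        -1.31825812e-01],
       [ 0.00000000e+00,  0.00000000e+00,  0.00000000e+00,
         1.00000000e+00]])}
```

View pics/crop.png

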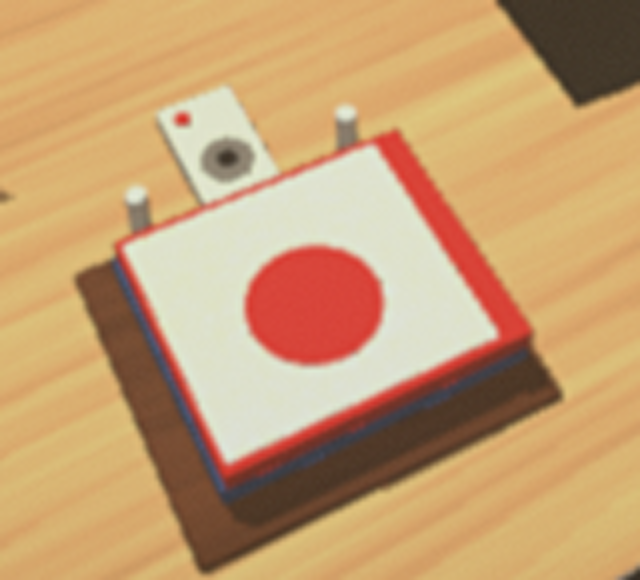

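The crop shows the white remote's free end (red button, round pad) between the two grey posts, under the red-on-blue stack. This is the right one. Next I turn the tool to the remote's yaw of about -3° and approach.

Emit:
apply_moves --plan '[[[0,0,0,0,0,1],[0,0,0,0,0,1],[0,0,0,0,0,1],[0,0,0,0,0,0.9],[0,0,0,0,0,0]]]'

```text
clock: 0.97
position: [0.2265, -0.6093, 0.2424]
tool_rot: [3.142, -0.0, -0.057]
wrist_force: [0.2, -0.2, 1.0]
opening: 0.999
gripper_force: 0.0
```

Emit:
apply_moves --plan '[[[0.65,-1,0.2,0,0,0],[0.65,-1,0.2,0,0,0],[0.65,-1,0.2,0,0,0],[0.65,-1,0.2,0,0,0],[0.65,-1,0.2,0,0,0]]]'

```text
clock: 1.38
position: [0.3148, -0.4875, 0.2172]
tool_rot: [3.141, -0.0, -0.049]
wrist_force: [0.5, -0.2, 1.0]
opening: 0.998
gripper_force: 0.0
```

Emit:
apply_moves --plan '[[[0.65,-1,0.2,0,0,0],[0.65,-1,0.2,0,0,0],[0.65,-1,0.2,0,0,0],[0.65,-1,0.2,0,0,0],[0.65,-1,0.2,0,0,0]]]' --jaw 60

```text
clock: 1.8
position: [0.4025, -0.367, 0.1924]
tool_rot: [3.141, -0.0, -0.049]
wrist_force: [0.6, -0.3, -0.6]
opening: 0.7
gripper_force: 0.0
```

Emit:
apply_moves --plan '[[[0.6,-1,0.2,0,0,0],[0.6,-1,0.2,0,0,0],[0.6,-1,0.2,0,0,0],[0.6,-1,0.2,0,0,0],[0.6,-1,0.2,0,0,0]]]'

```text
clock: 2.22
position: [0.484, -0.2461, 0.1674]
tool_rot: [3.141, -0.0, -0.049]
wrist_force: [0.9, -0.8, 0.2]
opening: 0.702
gripper_force: 0.0
```

Emit:
apply_moves --plan '[[[0,0,0,0,0,0],[0,0,0,0,0,0]]]'

```text
clock: 2.38
position: [0.4841, -0.2455, 0.1672]
tool_rot: [-3.141, 0.0, -0.046]
wrist_force: [-0.1, -1.3, 0.2]
opening: 0.704
gripper_force: 0.0
```

```bash
cat >> h.py <<'E'
def wcloud(c,s):
    v,u=np.mgrid[0:400,0:640]; dx=(u-c["cx"])/c["fx"]; dy=(v-c["cy"])/c["fy"]; r=np.hypot(dx,dy)+1e-9
    k=np.tan(np.minimum(r,1.4))/r; z=c["z_map"]
    p=np.stack([dx*k*z,-dy*k*z,-z,np.ones_like(z)],-1)@np.array(c["mount"]).T
    return p[...,:3]@R.from_euler("xyz",s["tool_rot"]).as_matrix().T+s["position"]
def rect(P):
    r=cv2.minAreaRect((P[:,:2]*1000).astype(np.float32)); return np.round(r[0],1),np.round(r[1],1),round(r[2],1)
def comp(W,m):
    k,l,s,_=cv2.connectedComponentsWithStats(m.astype(np.uint8)); j=1+s[1:,4].argmax(); return W[l==j]
E
python3 - <<'E'
from h import *
s=manip.sense(); c=manip.capture("wrist"); save(c,"wrist1.png"); print(s["position"],s["tool_rot"],s["opening"],s["q"])
W=wcloud(c,s); I=c["img"].astype(int); val=I.max(-1); sat=val-I.min(-1); x,y,z=W[...,0],W[...,1],W[...,2]
ok=c["z_map"]>0
Rm=comp(W,ok&(x<.60)&(x>.51)&(abs(y+.24)<.05)&(z>.013)&(z<.03)&(sat<60)&(val>90)); print("remote",len(Rm),rect(Rm),np.median(Rm[:,2]),Rm.min(0),Rm.max(0))
for d in manip.spot_in("remote_white","wrist")[:2]:
    print(d["p"],(R.from_euler("xyz",s["tool_rot"]).as_matrix()@(np.array(c["mount"])@np.r_[d["xyz"],1])[:3]+s["position"]).round(4))
T=comp(W,ok&(z>.038)&(z<.05)&(x>.58)&(x<.8)); print("top",rect(T),np.median(T[:,2]))
E
```

```text
[ 0.48411629 -0.24549531  0.16716692] [-3.14111771e+00  1.61011937e-04 -4.59396995e-02] 0.7039690153964036 [ 0.56773634  0.18204863 -0.20050289  1.81476634  0.0390953   1.1489369
 -1.26230084]
remote 2945 (array([ 568.6, -241.6]), array([39.4, 64.3]), 87.7) 0.021334116842453843 [ 0.53574196 -0.26260088  0.01837154] [ 0.59998638 -0.22140683  0.02402697]
0.76 [ 0.5757 -0.2413  0.0171]
top (array([ 637.1, -243.8]), array([142.4,  39.5]), 86.6) 0.04552837255409954
```

View pics/wrist1.png

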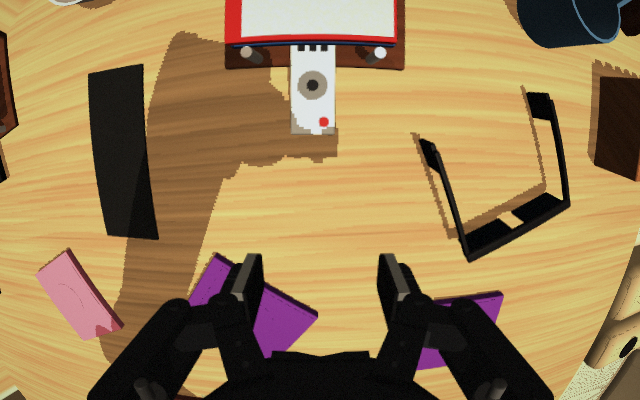

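The wrist view shows the remote's end at (313,90), posts at (247,52) and (380,52), and the glasses leg tip at (425,140), which is clear of the fingers. The three views agree on the remote: free end at x≈0.536, centreline y≈-0.242, top at 21 mm, yaw about -2.5°.

Emit:
apply_moves --plan '[[[0.58,-0.06,0.6,0,0,0],[0.58,-0.06,0.6,0,0,0],[0.58,-0.06,0.6,0,0,0],[0.58,-0.06,0.6,0,0,0],[0.58,-0.06,0.6,0,0,0]]]'

```text
clock: 2.9
position: [0.556, -0.2456, 0.0919]
tool_rot: [3.141, -0.0, -0.054]
wrist_force: [-0.4, 0.1, 0.5]
opening: 0.703
gripper_force: 0.0
```

Emit:
apply_moves --plan '[[[0,0,0.7,0,0,0],[0,0,0.6,0,0,0],[0,0,0.5,0,0,0],[0,0,0.3,0,0,0],[0,0,0,0,0,0]]]'

```text
clock: 3.32
position: [0.5547, -0.2442, 0.0383]
tool_rot: [-3.141, 0.002, -0.053]
wrist_force: [0.5, 0.6, -0.7]
opening: 0.702
gripper_force: 0.0
```

```bash
python3 - <<'E'
from h import *
s=manip.sense(); c=manip.capture("wrist"); save(c,"wrist2.png"); print(s["position"],s["tool_rot"])
W=wcloud(c,s); I=c["img"].astype(int); val=I.max(-1); sat=val-I.min(-1); x,y,z=W[...,0],W[...,1],W[...,2]
ok=c["z_map"]>0
Rm=comp(W,ok&(x<.60)&(x>.51)&(abs(y+.24)<.03)&(z>.013)&(z<.03)&(sat<60)&(val>90)); print("remote",len(Rm),rect(Rm),np.median(Rm[:,2]))
F=W[ok&(val<110)&(z>.0)&(z<.12)&(abs(x-s["position"][0])<.03)&(abs(abs(y+.241)-.035)<.015)]
print(len(F),F[:,2].min() if len(F) else 0, np.percentile(F[:,2],[1,5]) if len(F) else 0)
E
```

```text
[ 0.55465598 -0.2442479   0.03826377] [-3.14111762e+00  2.48971631e-03 -5.34942981e-02]
remote 5810 (array([ 568.5, -241.9]), array([40.3, 64. ]), 88.0) 0.021161539204199005
12315 1.4421898457232796e-05 [0.03640863 0.04374517]
```

View pics/wrist2.png

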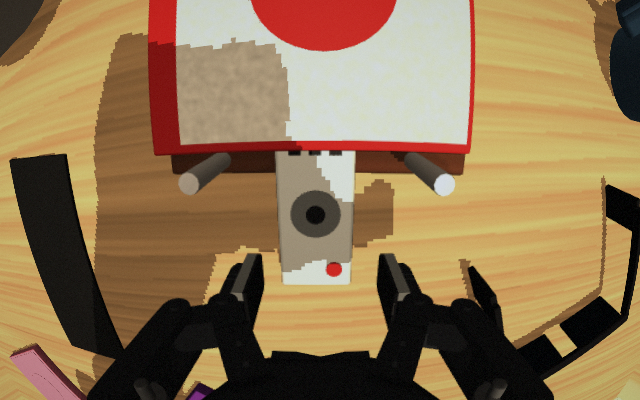

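The fingers at (240,290) and (395,290) straddle the remote's end at (315,280), 3 mm off to one side. I correct that, go down and grip.

Emit:
apply_moves --plan '[[[0.05,-0.12,0.4,0,0,0],[0,0,0.3,0,0,0],[0,0,0.15,0,0,0],[0,0,0,0,0,0]]]'

```text
clock: 3.7
position: [0.5569, -0.2403, 0.0175]
tool_rot: [-3.141, 0.001, -0.052]
wrist_force: [0.6, -0.2, 0.7]
opening: 0.699
gripper_force: 0.0
```

Emit:
apply_moves --plan '[[[0,0,0,0,0,0],[0,0,0,0,0,0],[0,0,0,0,0,0],[0,0,0,0,0,0],[0,0,0,0,0,0]]]' --jaw 30 --newtons 60

```text
clock: 4.12
position: [0.5577, -0.2408, 0.0191]
tool_rot: [3.141, -0.0, -0.053]
wrist_force: [-1.9, 0.6, 5.0]
opening: 0.452
gripper_force: 61.1
```

Emit:
apply_moves --plan '[[[-0.1,0,0,0,0,0],[-0.2,0,0,0,0,0],[-0.2,0,0,0,0,0],[-0.2,0,0,0,0,0],[-0.2,0,0,0,0,0]]]'

```text
clock: 4.53
position: [0.5354, -0.2395, 0.019]
tool_rot: [3.141, -0.002, -0.052]
wrist_force: [4.9, -0.1, 1.2]
opening: 0.451
gripper_force: 60.9
```

Emit:
apply_moves --plan '[[[-0.2,0,0,0,0,0],[-0.2,0,0,0,0,0],[-0.2,0,0,0,0,0],[-0.2,0,0,0,0,0],[-0.2,0,0,0,0,0]]]'

```text
clock: 4.95
position: [0.5106, -0.2382, 0.0191]
tool_rot: [3.141, -0.002, -0.052]
wrist_force: [7.6, -0.2, 0.7]
opening: 0.449
gripper_force: 60.8
```

```bash
python3 - <<'E'
from h import *
s=manip.sense(); c=manip.capture("wrist"); save(c,"wrist3.png"); print(s["position"],s["tool_rot"],s["wrist_force"])
W=wcloud(c,s); I=c["img"].astype(int); val=I.max(-1); sat=val-I.min(-1); x,y,z=W[...,0],W[...,1],W[...,2]
ok=c["z_map"]>0
Rm=comp(W,ok&(x<.60)&(x>.46)&(abs(y+.24)<.03)&(z>.013)&(z<.03)&(sat<60)&(val>90)); print("remote",len(Rm),rect(Rm),np.median(Rm[:,2]))
n=np.linalg.lstsq(np.c_[Rm[:,:2],np.ones(len(Rm))],Rm[:,2],rcond=None)[0]; print("slope",n)
T=comp(W,ok&(z>.03)&(z<.055)&(x>.58)&(x<.8)); print("top",rect(T),np.median(T[:,2]),T.min(0))
E
```

```text
[ 0.5106386  -0.23819556  0.01908763] [ 3.14123222e+00 -2.46649942e-03 -5.24649562e-02] [ 7.60262801 -0.16310738  0.65222334]
remote 14625 (array([ 545.3, -239.7]), array([ 40.2, 111.5]), 86.7) 0.021144446429583776
slope [ 0.00013911 -0.0006082   0.02091664]
top (array([ 621.3, -242. ]), array([142.5,  37.8]), 86.6) 0.04537169598081214 [ 0.59935282 -0.31409806  0.03001142]
```

View pics/wrist3.png

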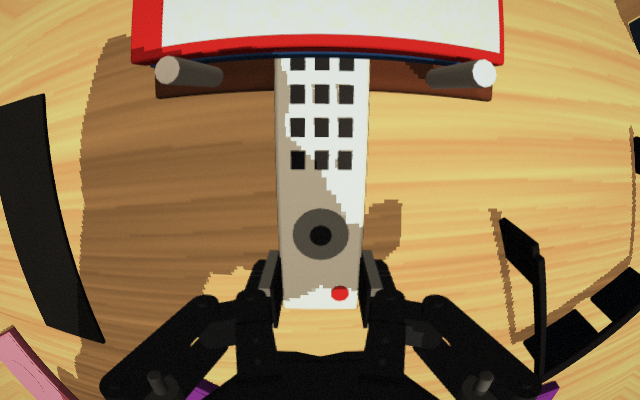

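The remote is sliding out level through the posts, and the stack is still in place. The glasses' leg at (520,240) is close to the right finger, so I measure that gap first.

```bash
python3 - <<'E'
from h import *
for n in("scene","side"):
    c=dict(np.load(n+"0.npz")); W=cloud(c); val=c["img"].max(-1); x,y,z=W[...,0],W[...,1],W[...,2]
    m=(c["z_map"]>0)&(val<70)&(z>.006)&(z<.08)&(x>.33)&(x<.6)&(y<-.25)&(y>-.55); P=W[m]
    for a in np.arange(.34,.6,.02):
        q=P[(P[:,0]>=a)&(P[:,0]<a+.02)]
        if len(q): print(n,a.round(2),"ymax",q[:,1].max().round(3),"zmax",q[:,2].max().round(3))
E
```

```text
scene 0.4 ymax -0.394 zmax 0.045
scene 0.42 ymax -0.387 zmax 0.045
scene 0.44 ymax -0.379 zmax 0.045
scene 0.46 ymax -0.371 zmax 0.045
scene 0.48 ymax -0.361 zmax 0.044
scene 0.5 ymax -0.353 zmax 0.044
scene 0.52 ymax -0.348 zmax 0.043
scene 0.54 ymax -0.488 zmax 0.043
scene 0.56 ymax -0.48 zmax 0.043
scene 0.58 ymax -0.478 zmax 0.037
side 0.4 ymax -0.389 zmax 0.046
side 0.42 ymax -0.382 zmax 0.047
side 0.44 ymax -0.369 zmax 0.046
side 0.46 ymax -0.362 zmax 0.047
side 0.48 ymax -0.354 zmax 0.043
side 0.5 ymax -0.343 zmax 0.042
side 0.52 ymax -0.345 zmax 0.042
side 0.54 ymax -0.478 zmax 0.042
side 0.56 ymax -0.473 zmax 0.042
```

Emit:
apply_moves --plan '[[[-0.2,0,0,0,0,0],[-0.2,0,0,0,0,0],[-0.2,0,0,0,0,0],[-0.2,0,0,0,0,0],[-0.2,0,0,0,0,0]]]'

```text
clock: 5.42
position: [0.4841, -0.2368, 0.0184]
tool_rot: [-3.141, 0.001, -0.053]
wrist_force: [1.7, -0.1, -0.1]
opening: 0.451
gripper_force: 60.8
```

Emit:
apply_moves --plan '[[[-0.2,0,0,0,0,0],[-0.2,0,0,0,0,0],[-0.2,0,0,0,0,0],[-0.2,0,0,0,0,0],[-0.2,0,0,0,0,0]]]'

```text
clock: 5.83
position: [0.4593, -0.2354, 0.0184]
tool_rot: [-3.141, 0.001, -0.053]
wrist_force: [-0.0, -0.2, -0.2]
opening: 0.456
gripper_force: 60.6
```

Emit:
apply_moves --plan '[[[-0.2,0,0,0,0,0],[-0.2,0,0,0,0,0],[-0.2,0,0,0,0,0],[-0.2,0,0,0,0,0],[-0.1,0,0,0,0,0]]]'

```text
clock: 6.25
position: [0.4367, -0.2343, 0.0184]
tool_rot: [-3.141, 0.001, -0.053]
wrist_force: [-0.1, -0.6, -1.8]
opening: 0.447
gripper_force: 60.6
```

```bash
python3 - <<'E'
from h import *
s=manip.sense(); c=manip.capture("wrist"); save(c,"wrist4.png"); print(s["position"],s["tool_rot"],s["wrist_force"])
W=wcloud(c,s); I=c["img"].astype(int); val=I.max(-1); sat=val-I.min(-1); x,y,z=W[...,0],W[...,1],W[...,2]
ok=c["z_map"]>0
Rm=comp(W,ok&(x<.60)&(x>.4)&(abs(y+.24)<.03)&(z>.01)&(z<.03)&(sat<60)&(val>90)); print("remote",len(Rm),rect(Rm),np.median(Rm[:,2]))
n=np.linalg.lstsq(np.c_[Rm[:,:2],np.ones(len(Rm))],Rm[:,2],rcond=None)[0]; print("slope",n)
c=manip.capture("scene");W=cloud(c);x,y,z=W[...,0],W[...,1],W[...,2]
T=comp(W,(z>.024)&(z<.04)&(x>.55)&(x<.85)&(y<-.13)&(y>-.36)); print("top",len(T),rect(T),np.median(T[:,2]))
save(c,"scene4.png")
E
```

```text
[ 0.43668489 -0.23433698  0.01843233] [-3.14147094e+00  6.95037689e-04 -5.29228359e-02] [-0.12649938 -0.5524451  -1.78734661]
remote 21308 (array([ 490.5, -236.3]), array([ 41.6, 149.9]), 86.7) 0.02031411807913002
slope [-0.00314062 -0.00066797  0.02169811]
top 5207 (array([ 672.9, -246.7]), array([142.4, 132.5]), 86.7) 0.03248182827142321
```

View pics/scene4.png

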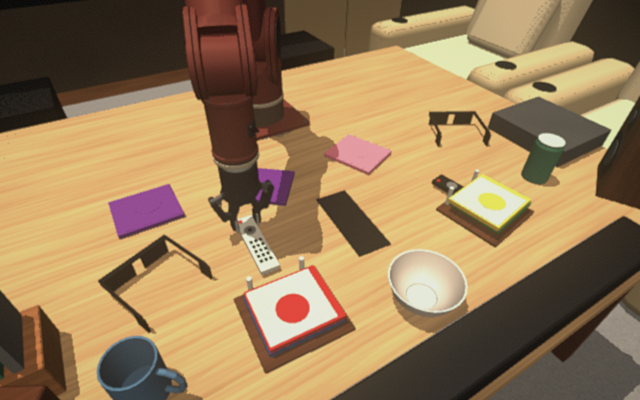

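The scene view shows the stack lying flat on the stand at (293,308), top at 32 mm as expected, and the remote held clear of it at (258,245). Next I lift it and carry it to the mat.

Emit:
apply_moves --plan '[[[0,0,-0.3,0,0,0],[0,0,-0.5,0,0,0],[0,0,-0.5,0,0,0],[0,0,-0.4,0,0,0],[0,0,-0.2,0,0,0]]]'

```text
clock: 6.77
position: [0.4386, -0.2347, 0.0679]
tool_rot: [3.141, -0.002, -0.052]
wrist_force: [0.5, -0.6, -0.2]
opening: 0.451
gripper_force: 60.6
```

Emit:
apply_moves --plan '[[[0.05,-0.4,0,0,0,0],[0.1,-0.7,0,0,0,0],[0.1,-0.9,0,0,0,0],[0.1,-0.9,0,0,0,0],[0.1,-0.9,0,0,0,0]]]'

```text
clock: 7.18
position: [0.4536, -0.1382, 0.0656]
tool_rot: [-3.141, 0.001, -0.053]
wrist_force: [-0.2, -0.6, -0.8]
opening: 0.448
gripper_force: 60.6
```

Emit:
apply_moves --plan '[[[0.1,-0.9,0,0,0,0],[0.1,-0.9,0,0,0,0],[0.1,-0.9,0,0,0,0],[0.1,-0.7,0,0,0,0.2],[0.05,-0.4,0,0,0,0.1]]]'

```text
clock: 7.6
position: [0.4702, -0.0425, 0.0656]
tool_rot: [-3.141, 0.001, -0.082]
wrist_force: [-0.2, 0.5, -0.6]
opening: 0.454
gripper_force: 60.6
```

```bash
cat > m.py <<'E'
from h import *
s=manip.sense(); c=manip.capture("wrist"); save(c,"wrist5.png"); print(s["clock"],s["position"],s["tool_rot"],s["wrist_force"])
W=wcloud(c,s); I=c["img"].astype(int); val=I.max(-1); sat=val-I.min(-1); x,y,z=W[...,0],W[...,1],W[...,2]
ok=c["z_map"]>0
zt=s["position"][2]
Rm=comp(W,ok&(abs(x-.54)<.14)&(abs(y-s["position"][1])<.04)&(abs(z-zt)<.02)&(sat<60)&(val>80)); print("remote",len(Rm),rect(Rm),np.median(Rm[:,2]),Rm[:,0].max())
print("slope",np.linalg.lstsq(np.c_[Rm[:,:2],np.ones(len(Rm))],Rm[:,2],rcond=None)[0])
m=ok&(abs(x-.54)<.15)&(abs(y+.02)<.1)&(z<.008)&(z>-.01)&(val<75)
M=W[cv2.morphologyEx(m.astype(np.uint8),cv2.MORPH_OPEN,np.ones((5,5)))>0]; print("mat",len(M),rect(M),np.percentile(M,[1,99],axis=0))
E
python3 m.py
```

```text
7.6 [ 0.47018871 -0.04250591  0.0656435 ] [-3.14066786e+00  5.92066271e-04 -8.22432240e-02] [-0.22780512  0.49892206 -0.59226232]
remote 21751 (array([523.8, -47.5]), array([ 43.8, 149.4]), 85.5) 0.06754143848360297 0.5997811143589087
slope [-0.00311058  0.00164501  0.06926233]
mat 15244 (array([529.9,   2.8]), array([ 42. , 195.1]), 85.0) [[ 0.44072904 -0.02292574  0.00252125]
 [ 0.6233664   0.02429437  0.00578728]]
```

View pics/wrist5.png

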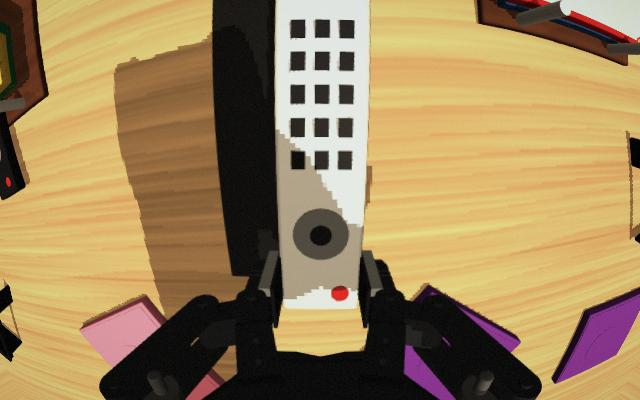

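The remote is held level, its far end out of the picture at the top, and the mat at (245,140) is still about 29 mm to its left. I shift across, then lower.

Emit:
apply_moves --plan '[[[-0.03,-0.4,0,0,0,0],[-0.03,-0.5,0,0,0,0],[0,-0.26,0.3,0,0,0],[0,0,0.5,0,0,0],[0,0,0.4,0,0,0]]]'

```text
clock: 8.07
position: [0.4709, -0.0166, 0.035]
tool_rot: [3.142, 0.0, -0.083]
wrist_force: [0.5, -1.0, -1.3]
opening: 0.448
gripper_force: 60.6
```

Emit:
apply_moves --plan '[[[0,0,0.3,0,0,0],[0,0,0.2,0,0,0],[0,0,0.15,0,0,0],[0,0,0,0,0,0],[0,0,0,0,0,0]]]'

```text
clock: 8.48
position: [0.4713, -0.017, 0.0198]
tool_rot: [-3.142, 0.0, -0.084]
wrist_force: [0.1, -0.1, -1.1]
opening: 0.448
gripper_force: 60.6
```

```bash
python3 m.py
```

```text
8.4833 [ 0.47132504 -0.01697384  0.01981625] [-3.14150014e+00  1.52297603e-04 -8.44117705e-02] [ 0.06363324 -0.12724723 -1.12131389]
remote 23428 (array([520., -21.]), array([ 45.5, 168.7]), 84.6) 0.021784995254877346 0.6022102003694516
slope [-0.00125391  0.00663242  0.02244289]
mat 17764 (array([518.9, -17.8]), array([ 81.9, 177.5]), 85.6) [[ 0.43331654 -0.06122573  0.00265327]
 [ 0.60647137  0.02247284  0.00573986]]
```

Emit:
apply_moves --plan '[[[0,0,0.08,0,0,0],[0,0,0.06,0,0,0],[0,0,0,0,0,0]]]'

```text
clock: 8.78
position: [0.4712, -0.0169, 0.0163]
tool_rot: [3.142, -0.0, -0.084]
wrist_force: [0.8, 0.7, -0.6]
opening: 0.453
gripper_force: 60.6
```

Emit:
apply_moves --plan '[[[0,0,0.05,0,0,0],[0,0,0,0,0,0]]]'

```text
clock: 8.95
position: [0.4714, -0.0168, 0.0151]
tool_rot: [-3.142, -0.0, -0.084]
wrist_force: [-0.7, -0.3, -0.8]
opening: 0.45
gripper_force: 60.7
```

Emit:
apply_moves --plan '[[[0,0,0.03,0,0,0],[0,0,0,0,0,0]]]'

```text
clock: 9.12
position: [0.4715, -0.0168, 0.0151]
tool_rot: [3.141, -0.0, -0.084]
wrist_force: [-4.6, 0.1, 12.1]
opening: 0.449
gripper_force: 61.9
```

Emit:
apply_moves --plan '[[[0,0,0.03,0,0,0],[0,0,0,0,0,0]]]'

```text
clock: 9.28
position: [0.4715, -0.0168, 0.015]
tool_rot: [3.141, -0.0, -0.084]
wrist_force: [-8.5, -0.4, 23.7]
opening: 0.455
gripper_force: 63.3
```

Contact is made. I back off slightly, release and rise.

Emit:
apply_moves --plan '[[[0,0,-0.05,0,0,0],[0,0,0,0,0,0]]]'

```text
clock: 9.45
position: [0.4716, -0.0168, 0.0152]
tool_rot: [-3.142, -0.001, -0.084]
wrist_force: [0.6, -0.5, 0.2]
opening: 0.445
gripper_force: 60.6
```

Emit:
apply_moves --plan '[[[0,0,0,0,0,0],[0,0,0,0,0,0],[0,0,0,0,0,0],[0,0,0,0,0,0],[0,0,0,0,0,0]]]' --jaw 60

```text
clock: 9.87
position: [0.4712, -0.0168, 0.0147]
tool_rot: [-3.142, 0.0, -0.084]
wrist_force: [-0.1, 0.3, -0.6]
opening: 0.703
gripper_force: 0.0
```

Emit:
apply_moves --plan '[[[0,0,-0.2,0,0,0],[0,0,-0.6,0,0,0],[0,0,-1,0,0,0],[0,0,-1,0,0,0],[0,0,-1,0,0,0]]]'

```text
clock: 10.28
position: [0.471, -0.0167, 0.1111]
tool_rot: [-3.141, 0.0, -0.084]
wrist_force: [-0.0, 0.4, -0.2]
opening: 0.704
gripper_force: 0.0
```

Emit:
apply_moves --plan '[[[-0.3,0,-0.5,0,0,0],[-0.3,0,-0.5,0,0,0],[0,0,0,0,0,0],[0,0,0,0,0,0],[0,0,0,0,0,0]]]'

```text
clock: 10.7
position: [0.4563, -0.0156, 0.1344]
tool_rot: [3.142, 0.0, -0.084]
wrist_force: [0.4, -0.6, -0.2]
opening: 0.703
gripper_force: 0.0
```

```bash
python3 - <<'E'
from h import *
s=manip.sense(); print(s["clock"],s["position"])
for n in("wrist","scene"):
    c=manip.capture(n); save(c,n+"6.png")
    W=wcloud(c,s) if n=="wrist" else cloud(c); I=c["img"].astype(int); val=I.max(-1); sat=val-I.min(-1); x,y,z=W[...,0],W[...,1],W[...,2]; ok=c["z_map"]>0
    Rm=comp(W,ok&(abs(x-.53)<.12)&(abs(y+.02)<.05)&(z>.01)&(z<.024)&(sat<70)); print(n,"remote",rect(Rm),np.median(Rm[:,2]))
    M=W[cv2.morphologyEx((ok&(abs(x-.53)<.13)&(abs(y+.02)<.06)&(z<.008)&(z>-.005)&(val<85)).astype(np.uint8),cv2.MORPH_OPEN,np.ones((3,3)))>0]; print("mat",rect(M))
    T=comp(W,ok&(z>.024)&(z<.04)&(x>.55)&(x<.85)&(y<-.13)&(y>-.36)); print("top",rect(T),np.median(T[:,2]))
E
```

```text
10.7 [ 0.45631148 -0.0156293   0.13439828]
wrist remote (array([529.8, -21.7]), array([ 40.9, 160.3]), 84.6) 0.017325563054779516
mat (array([529.8, -18.4]), array([ 80.3, 198.5]), 85.6)
top (array([ 614.9, -246.3]), array([ 49.3, 148.7]), 11.2) 0.0326220440099656
scene remote (array([529.3, -23.8]), array([ 41.8, 164.3]), 84.3) 0.017129759245686937
mat (array([530.9, -20.7]), array([ 79.7, 199.2]), 85.7)
top (array([ 672.6, -246.8]), array([142.5, 133.2]), 87.0) 0.032504012870317234
```

View pics/scene6.png

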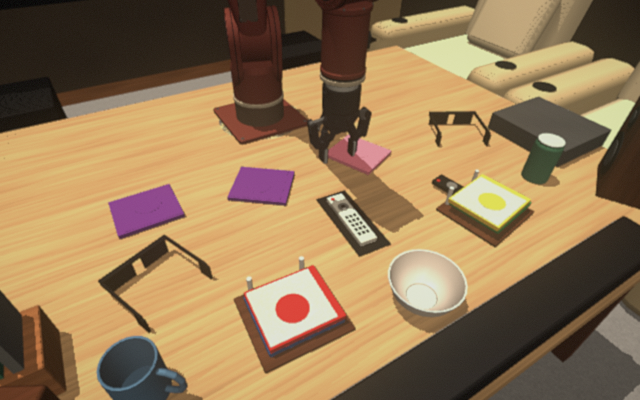

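The remote lies flat, buttons up, centred on the mat at (352,220), about 3 mm off centre. The stack lies flat at (293,308) and the robot touches nothing.

```bash
python3 -c "
from plant import manip
print(manip.sign_off())"
```

```text
the job is handed in; nothing more can be done
None
```

I handed the job in at about 11 s of the 38 s; no verdict came back: by the last pictures the white remote lies flat, buttons up, about 3 mm off the mat's centre and 1° off lengthwise, and both cases lie flat in their stack on the stand.

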